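Reset the indexed length stop and hold it at the third click

TASK

The length stop on the bench is still set from the last job: press its release treadle right down to the bump stop and keep it down until the stop rod has sprung fully home, then let the treadle come up again. Turn the wing knob clockwise (seen from above) from home, counting the clicks, and stop at the third click with the roller dropped into its notch. Finish still gripping the knob there, so that it cannot jump when the board is bumped against the rod, and leave the board and the other things on the bench where they lie.

Things in the scene. Friction and masses are not known exactly. Their poses are not given: they have to be found in the camera images.
- length_stop: Length stop, fixed: plywood bed 130 x 390 x 18 mm with a grey housing (wheel and black wing knob on top), aluminium fence, steel stop rod and, on its local -x side (towards the robot), the release treadle. Origin: on the bench top, straight below the knob's upright axis. Local x runs from treadle to knob, local y along the fence, z up.
- knob_grip (a point): Centre of the knob's wing, on its axis, 93 mm above the bench. The wing is a bar 72 mm long, 16 thick, 36 high (75 to 111 mm above the bench); pinch it across its thickness. Wheel below it: radius 43 mm, top 64 mm above the bench. The point's x lies along the wing (end with white line), z up; it turns with the knob. At home x is 30 degrees counterclockwise (from above) of the stop's local x.
- index_knob (a joint): Knob angle, rad, growing clockwise from above; 0 = home. Clicks every 20 degrees (0.349 rad): the third is at 1.047. Torque rises to about 0.2 N m as the sprung roller climbs a ratchet tooth, then it is pulled on into the notch. It turns back only while the treadle is down: a weak spring then turns it home in about 1 s. It starts at the fourth, fifth or sixth stop.
- treadle_pad (a point): Centre of the top of the treadle's ribbed rubber pad, 58 mm (local y) by 50 mm, about 49 mm above the bench at rest, 142 mm from the knob's axis on the local -x side. Pressed, it sinks 25 mm to its stop. At rest the pad slopes up away from its hinge by 7 degrees, pressed home it slopes down by 10.
- release_treadle (a joint): Treadle angle, rad: 0 = up, roller in a notch; 0.30 = down on its bump stop. Its upright arm carries the roller that rides on the wheel's rim, so it nods by about 0.1 rad at every click. Hinge along local y, 84 mm from the pad's centre towards the knob, 32 mm above the bench. Pushing on the pad's centre takes about 2 N at first, 4 N at the stop; it springs up when let go.
- stop_rod (a joint): Travel of the steel stop rod out of the housing along local +y, m; geared to the knob, 5 mm a click: 0 = home, 0.015 at the third click.
- offcut_1: Bystander: planed board 42 x 160 x 20 mm lying on the bed against the fence. Origin: centre of its underside, length along its y.
- tape_measure: Bystander: tape measure 36 x 79 x 66 mm standing on the bench right of the treadle. Origin: centre of its underside.
- pencil_2: Bystander: pencil 169 mm long, 8 mm thick, on the bench left of the treadle. Origin: centre of its underside, length along its y.
- screwdriver_1: Bystander: screwdriver 200 mm long, 29 mm thick at the grip, on the bench, nearer the robot than the pencil. Origin: centre of its underside, length along its y.

How it is judged:
By the outcome, as a careful person would: the job done as asked, in the order asked, and still so for the second after the job is handed in, while the arm keeps its last pose, push and grip.
It also fails if it takes over 53 s, if anything falls off the work surface, if the arm or the gripper's body presses on something with over 40 N, if the wrist force passes 120 N, or if a joint passes its speed limit or range.

ROBOT

A 6-joint arm with a two-finger parallel gripper is mounted at the origin on a cart in front of the work surface, level with it; the furniture and walls round the work are solid. World frame = base frame: x ahead of the robot, y to its left, z up, the work surface at z = 0. Lengths are in m, angles in rad, forces in N, time in s.
With the tool pointing down it reaches from about 0.35 to 0.925 m from the base axis. Payload 6.4 kg.
Tool frame: the origin (TCP) lies midway between the tips of the shut fingers; the grasp point (between the pads) lies 19 mm behind it (ctrl.grasp_offset is the distance from the TCP to the grasp point, in m); z points along the fingers, y is the line along which they close (so a half turn about z gives the same grasp; the last joint's range is limited). The gripper opens to 94 mm and grips with 3 to 60 N. Pads are 16 mm wide; open, the fingers measure 119 mm over their backs; the gripper's body (75 mm by 177 mm) begins 78 mm behind the grasp point.
Start: joints at [1.113, 0.245, 1.558, -0, 1.339, -0.174], TCP at [0.182, 0.624, 0.205] pointing down, gripper open.
Joint ranges: [-3.13, 3.13], [-1.02, 2.26], [0.13, 2.54], [-0.95, 4.09], [0.21, 2.88], [-2.74, 2.74]. Speed limits (rad/s): [2.57, 2.57, 3.14, 3.14, 3.14, 3.14].

INTERFACE

Orientations are given as a 3x3 rotation matrix whose columns are the frame's x, y, z axes.
In Python, from bench import ctrl gives the robot as it stands.
- The arm moves only by the shell command python3 -m jog 'ROWS' [FORCE]. ROWS is JSON, a list of rows, each an object of numbers: "dx", "dy", "dz": the shift along the tool's x, y, z in mm; "rx", "ry", "rz": the turn, a rotation vector about the tool's x, y, z in rad; "fingers": the opening, from 0 (shut) to 1 (fully open). A call has 1 to 12 rows; each row is the pose to reach, as a shift and turn from the pose commanded when the call began, along the tool's axes at that moment; what a row does not reach only later rows make up. A row lasts 1/10 s, in which the tool goes at most 50 mm and 8.59 degrees, less where a joint would pass 70% of its speed; a pose out of reach is approached as far as the arm can. A call with a gripper value outside its range is refused whole. The fingers move at their own pace and stop on an object; FORCE is the grip in N (left out, the last holds). Time passes only in rows, so rows that repeat a pose let the fingers close. It gives the time, the measured TCP pose, the force, the opening and the grip force at its end, in the units of the state.
- ctrl.observe(): the state, without advancing time (a new reading comes with each control period).
- ctrl.snapshot(name): name is "scene" or "top" or "wrist"; returns a dict with "image" (384x512x3 uint8, red, green, blue), "fx", "fy", "cx", "cy" (pixels), "camera_from_world" (4x4, takes a point from world to camera coordinates); the wrist camera has in their place "tool_from_camera" (4x4, takes a point from camera to tool coordinates, whose origin is the TCP and whose axes are the flange's). Camera axes: x right, y up, looking along -z (the intrinsics and any distortion apply to the point x, -y, -z); pixel columns grow to the right and rows downward; lengths in m; the calibration is good to about 2 mm. A picture is of the moment at which its call begins: read the wrist's pose just before it. There is no depth.
- ctrl.finish_job(): hands the job in; it is judged then, once.
The state is a dict: "clock": time; "joint_pos": joint angles; "qvel": joint speeds; "joint_torque": joint torques, N m; "eef_pos": TCP position; "tcp_rot": TCP orientation; "contact_force": force on the tool from outside, world axes, zero at the start; "wrist_torque": the same for the moment, N m; "gripper_width": finger opening in m; "grip_force": force on a finger pad.
Only numpy, scipy, OpenCV 4.12 (cv2) and the standard library are available. Lean on these libraries where they do the work, as an engineer would, in place of code of your own. Each camera call takes 0.05 s, during which the arm holds its last target. There are 200 camera calls.

## Working session

There is one attempt and no reset: what is moved stays moved. The work goes in short steps, Python scripts to look and compute and a shell command to move; the robot and the scene stay as the last step left them, time stands still between calls to the robot, and variables do not carry over. Pictures are saved under pics/ and viewed, at most 10 in all, crops included, and the job is handed in when it is done.

```bash
ls; mkdir -p pics
python3 - <<'E'
from bench import ctrl
import cv2,numpy as np,pickle
d={}
for n in("scene","top"):
    s=ctrl.snapshot(n); d[n]=s
    print(n,s["fx"],s["fy"],s["cx"],s["cy"],np.round(s["camera_from_world"],3).tolist(),[k for k in s])
pickle.dump(d,open("s.pkl","wb"))
cv2.imwrite("pics/a_top.png",cv2.resize(d["top"]["image"][:,:,::-1],(800,600)))
cv2.imwrite("pics/a_scene.png",cv2.resize(d["scene"]["image"][:,:,::-1],(800,600)))
print({k:np.round(v,3).tolist() for k,v in ctrl.observe().items()})
E
```

```text
pics
scene 347.180875300944 347.180875300944 256.0078666072811 188.95776180782389 [[-0.428, -0.903, -0.024, 0.322], [0.401, -0.214, 0.891, -0.282], [-0.81, 0.371, 0.454, -0.483], [0.0, 0.0, 0.0, 1.0]] ['image', 'fx', 'fy', 'cx', 'cy', 'camera_from_world']
top 364.5986918905612 364.5986918905612 262.1622209562113 193.497004860383 [[0.0, -1.0, 0.005, 0.069], [0.998, 0.0, 0.064, -0.557], [-0.064, 0.005, 0.998, -0.887], [0.0, 0.0, 0.0, 1.0]] ['image', 'fx', 'fy', 'cx', 'cy', 'camera_from_world']
{'clock': 0.1, 'joint_pos': [1.113, 0.246, 1.559, -0.0, 1.339, -0.174], 'qvel': [-0.001, -0.004, -0.001, 0.001, -0.001, -0.003], 'joint_torque': [0.001, -41.692, -31.553, 0.069, 0.031, -0.0], 'eef_pos': [0.182, 0.624, 0.204], 'tcp_rot': [[-0.96, 0.28, -0.001], [0.28, 0.96, -0.002], [0.0, -0.002, -1.0]], 'contact_force': [-0.739, -0.621, 0.249], 'wrist_torque': [0.003, -0.021, 0.017], 'grip_force': 0.0, 'gripper_width': 0.094}
```

View pics/a_top.png

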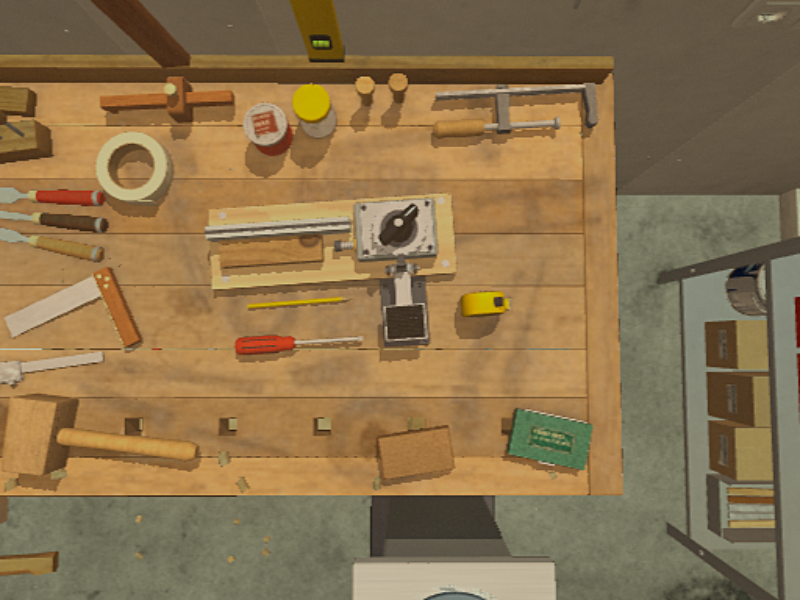

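View pics/a_scene.png

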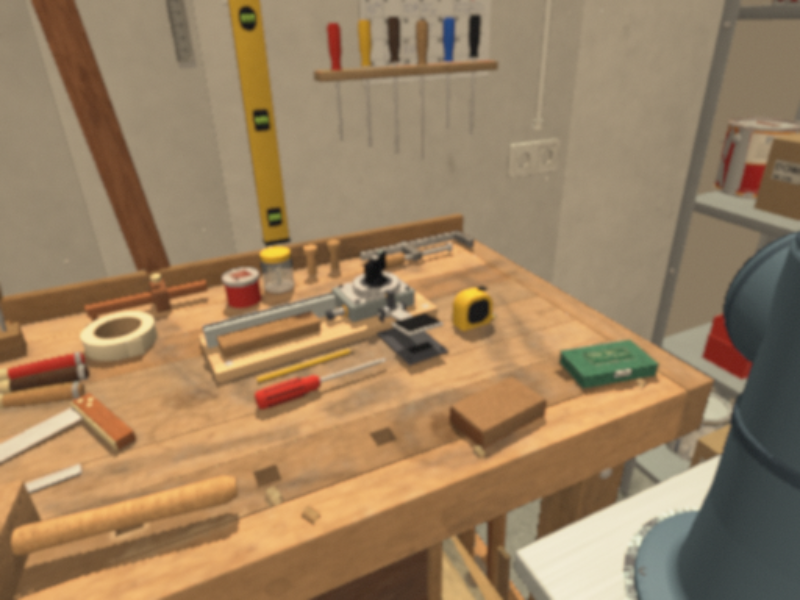

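The top view shows the knob at about (400,226), the treadle pad at (405,323), the tape measure at (484,303), the pencil at (297,302) and the screwdriver at (300,344), all in 800x600 pixels. The white wing end points up and to the right. In the scene view the pad is raised and the way down to it is clear.

```bash
cat > h.py <<'E'
import numpy as np,cv2
def ray(s,uv,z):
    M=np.array(s["camera_from_world"]);R=M[:3,:3];c=-R.T@M[:3,3]
    d=R.T@np.array([(uv[0]-s["cx"])/s["fx"],-(uv[1]-s["cy"])/s["fy"],-1])
    return c+d*(z-c[2])/d[2]
def blob(mask,x0,y0,x1,y1):
    m=np.zeros(mask.shape,np.uint8);m[y0:y1,x0:x1]=mask[y0:y1,x0:x1]*1
    n,l,st,ce=cv2.connectedComponentsWithStats(m);i=1+st[1:,4].argmax()
    c,_=cv2.findContours((l==i).astype(np.uint8),cv2.RETR_EXTERNAL,cv2.CHAIN_APPROX_NONE)
    return ce[i],st[i],cv2.minAreaRect(max(c,key=len))
E
python3 - <<'E'
import pickle
from h import *
s=pickle.load(open("s.pkl","rb"))["top"];im=s["image"];g=im.max(2)
k=.64
kn=blob(g<60,235,128,275,162);pad=blob(g<75,246,190,276,222)
print("knob",kn);print("pad",pad)
for z in(.111,.093):print(z,ray(s,kn[2][0],z))
print("pad xyz",ray(s,pad[2][0],.049),ray(s,pad[0],.049))
hsv=cv2.cvtColor(im,cv2.COLOR_RGB2HSV)
b=cv2.boxPoints(kn[2]);P=[ray(s,p,.111)[:2] for p in b];print("knob box",np.round(P,4).tolist())
P=[ray(s,p,.049)[:2] for p in cv2.boxPoints(pad[2])];print("pad box",np.round(P,4).tolist())
# bed outline corners, 800x600 px by eye
C=[ray(s,np.array(p)*k,.018)[:2] for p in((208,210),(450,195),(456,274),(214,289))];print("bed",np.round(C,3).tolist())
c=im[120:230,225:335,::-1];cv2.imwrite("pics/b.png",cv2.resize(c,(600,600),interpolation=cv2.INTER_CUBIC))
E
```

```text
knob (array([256.50285714, 144.86857143]), array([243, 131,  24,  26, 175], dtype=int32), ((256.0, 145.00001525878906), (15.55634880065918, 31.11269760131836), 45.0))
pad (array([258.80392157, 205.79956427]), array([247, 195,  25,  22, 459], dtype=int32), ((258.9115295410156, 205.67259216308594), (20.08873748779297, 23.015573501586914), 86.18592071533203))
0.111 [0.65978944 0.0831536  0.111     ]
0.093 [0.66335971 0.08336619 0.093     ]
pad xyz [0.5255785  0.07675536 0.049     ] [0.52527506 0.07701228 0.049     ]
knob box [[0.6473, 0.1201], [0.6973, 0.0708], [0.6723, 0.0461], [0.6225, 0.0954]]
pad box [[0.5477, 0.1058], [0.5514, 0.0509], [0.5035, 0.0477], [0.4998, 0.1025]]
bed [[0.705, 0.392], [0.73, 0.004], [0.602, -0.005], [0.578, 0.379]]
```

View pics/b.png

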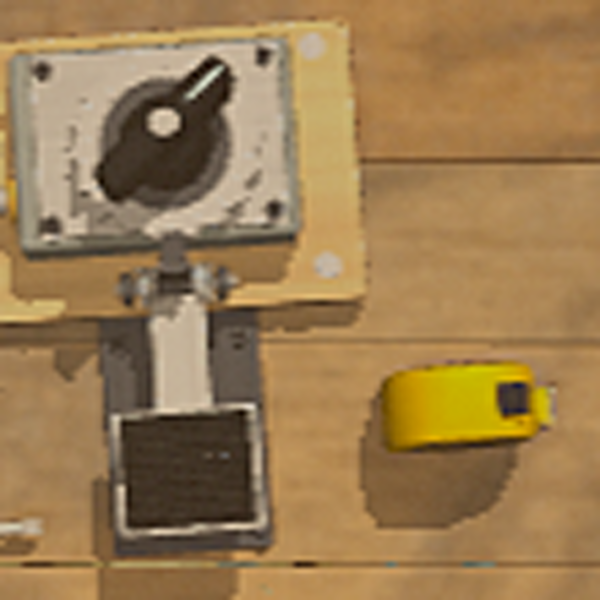

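```bash
python3 -m jog '[{"dx":-38,"dy":-33,"dz":0,"rz":-0.1,"fingers":0},{"dx":-75,"dy":-66,"dz":0,"rz":-0.2,"fingers":0},{"dx":-112,"dy":-99,"dz":0,"rz":-0.35,"fingers":0},{"dx":-149,"dy":-132,"dz":0,"rz":-0.35,"fingers":0},{"dx":-186,"dy":-165,"rz":-0.35,"fingers":0},{"dx":-223,"dy":-198,"rz":-0.35,"fingers":0},{"dx":-260,"dy":-231,"rz":-0.35,"fingers":0},{"dx":-297,"dy":-264,"rz":-0.35,"fingers":0},{"dx":-334,"dy":-297,"rz":-0.35,"fingers":0},{"dx":-371,"dy":-330,"rz":-0.35,"fingers":0},{"dx":-408,"dy":-363,"rz":-0.35,"fingers":0},{"dx":-445,"dy":-396,"rz":-0.35,"fingers":0}]'
python3 - <<'E'
from bench import ctrl
import numpy as np
s=ctrl.observe();R=np.array(s["tcp_rot"]);print(R.round(3).tolist(),s["eef_pos"],s["joint_pos"][5])
print(R.T@(np.array([.526,.077,.12])-s["eef_pos"])*1000)
E
```

```text
[[-0.96, 0.28, -0.001], [0.28, 0.96, -0.002], [0.0, -0.002, -1.0]] [0.18179471 0.62350594 0.20447762] -0.1741195054999784
[-483.48140863 -428.12322138   85.08070657]schema error: expected keys dx, dy, dz, rx, ry, rz, fingers
```

```bash
python3 -m jog '[{"dx":-38,"dy":-33,"dz":0,"rx":0,"ry":0,"rz":-0.1,"fingers":0},{"dx":-75,"dy":-66,"dz":0,"rx":0,"ry":0,"rz":-0.2,"fingers":0},{"dx":-112,"dy":-99,"dz":0,"rx":0,"ry":0,"rz":-0.3,"fingers":0},{"dx":-149,"dy":-132,"dz":0,"rx":0,"ry":0,"rz":-0.35,"fingers":0},{"dx":-186,"dy":-165,"dz":0,"rx":0,"ry":0,"rz":-0.35,"fingers":0},{"dx":-223,"dy":-198,"dz":0,"rx":0,"ry":0,"rz":-0.35,"fingers":0},{"dx":-260,"dy":-231,"dz":0,"rx":0,"ry":0,"rz":-0.35,"fingers":0},{"dx":-297,"dy":-264,"dz":0,"rx":0,"ry":0,"rz":-0.35,"fingers":0},{"dx":-334,"dy":-297,"dz":0,"rx":0,"ry":0,"rz":-0.35,"fingers":0},{"dx":-371,"dy":-330,"dz":0,"rx":0,"ry":0,"rz":-0.35,"fingers":0},{"dx":-408,"dy":-363,"dz":0,"rx":0,"ry":0,"rz":-0.35,"fingers":0},{"dx":-445,"dy":-396,"dz":0,"rx":0,"ry":0,"rz":-0.35,"fingers":0}]'
cat > st.py <<'E'
from bench import ctrl
import numpy as np,sys
s=ctrl.observe();R=np.array(s["tcp_rot"]);p=np.array(s["eef_pos"])
print("t",s["clock"],"p",p.round(4),"yang",np.degrees(np.arctan2(R[1,1],R[0,1])).round(1),"tilt",R[:,2].round(3),"j6",round(s["joint_pos"][5],3),"F",np.round(s["contact_force"],1),"M",np.round(s["wrist_torque"],2))
if len(sys.argv)>3: print("move mm",(R.T@(np.array([float(a) for a in sys.argv[1:4]])-p)*1000).round(1))
E
python3 st.py .526 .077 .1
```

```text
clock: 1.3
eef_pos: [0.4988, 0.1173, 0.2053]
tcp_rot: [[-0.998, -0.066, -0.0], [-0.066, 0.998, 0.0], [0.0, 0.0, -1.0]]
contact_force: [0.2, 1.7, 0.0]
gripper_width: 0.0018
grip_force: 0.0
t 1.3 p [0.4988 0.1173 0.2053] yang 93.8 tilt [-0.  0. -1.] j6 -1.627 F [0.2 1.7 0. ] M [0.09 0.01 0.07]
move mm [-24.5 -42.  105.3]
```

```bash
python3 -m jog '[{"dx":-24,"dy":-42,"dz":10,"rx":0,"ry":0,"rz":0,"fingers":0},{"dx":-24,"dy":-42,"dz":45,"rx":0,"ry":0,"rz":0,"fingers":0},{"dx":-24,"dy":-42,"dz":45,"rx":0,"ry":0,"rz":0,"fingers":0},{"dx":-24,"dy":-42,"dz":45,"rx":0,"ry":0,"rz":0,"fingers":0}]'
cat > wr.py <<'E'
from bench import ctrl
import numpy as np,cv2,sys,pickle
o=ctrl.observe();s=ctrl.snapshot("wrist");
T=np.eye(4);T[:3,:3]=o["tcp_rot"];T[:3,3]=o["eef_pos"]
s["camera_from_world"]=np.linalg.inv(T@np.array(s["tool_from_camera"]))
pickle.dump(s,open(sys.argv[1]+".pkl","wb"));cv2.imwrite("pics/%s.png"%sys.argv[1],cv2.resize(s["image"][:,:,::-1],(768,576)))
E
python3 wr.py w1; python3 st.py .526 .077 .06
python3 - <<'E'
import pickle
s=pickle.load(open("w1.pkl","rb"));M=s["camera_from_world"]
for n,p in dict(pad=(.5256,.0768,.049),knob=(.666,.0858,.111)).items():
    import numpy as np
    q=M@np.array([*p,1]);print(n,(s["cx"]+s["fx"]*q[0]/-q[2])*1.5,(s["cy"]-s["fy"]*q[1]/-q[2])*1.5)
E
```

```text
clock: 1.7
eef_pos: [0.5241, 0.0793, 0.1599]
tcp_rot: [[-0.998, -0.066, -0.002], [-0.066, 0.998, 0.0], [0.002, 0.0, -1.0]]
contact_force: [-0.1, 0.2, 0.2]
gripper_width: 0.0008
grip_force: 0.0
t 1.75 p [0.525  0.0795 0.1612] yang 93.8 tilt [ 0.  0. -1.] j6 -1.701 F [-0.2  1.  -0.2] M [ 0.04 -0.01 -0.02]
move mm [ -0.8  -2.6 101.2]
pad 375.8678546954128 277.43551559690457
knob 374.7690687920863 549.0711513254903
```

View pics/w1.png

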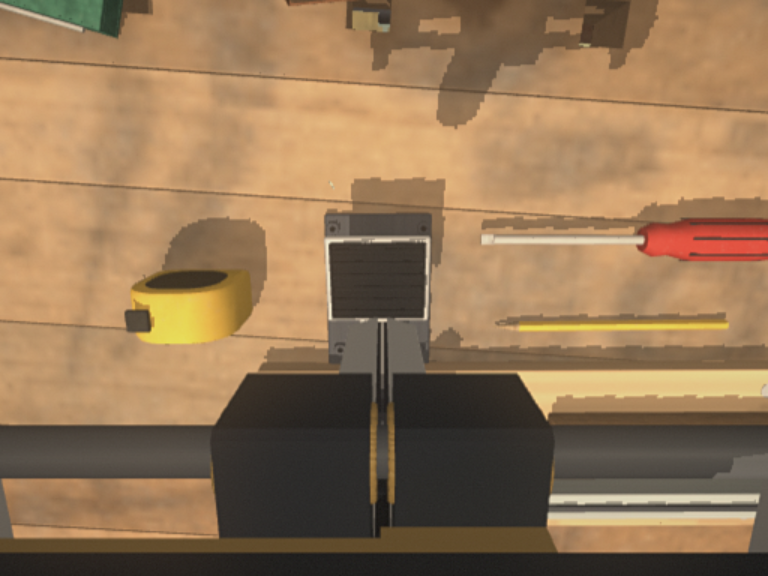

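The wrist view shows the pad centred at about (377,280), against a predicted (376,277). The tape, pencil and screwdriver are clear of the way down. Now I'll press.

```bash
python3 -m jog '[{"dx":-1,"dy":-2,"dz":45,"rx":0,"ry":0,"rz":0,"fingers":0},{"dx":-1,"dy":-2,"dz":85,"rx":0,"ry":0,"rz":0,"fingers":0},{"dx":-1,"dy":-2,"dz":105,"rx":0,"ry":0,"rz":0,"fingers":0},{"dx":-1,"dy":-2,"dz":115,"rx":0,"ry":0,"rz":0,"fingers":0},{"dx":-1,"dy":-2,"dz":125,"rx":0,"ry":0,"rz":0,"fingers":0},{"dx":-1,"dy":-2,"dz":133,"rx":0,"ry":0,"rz":0,"fingers":0},{"dx":-1,"dy":-2,"dz":136,"rx":0,"ry":0,"rz":0,"fingers":0},{"dx":-1,"dy":-2,"dz":136,"rx":0,"ry":0,"rz":0,"fingers":0}]'; python3 st.py
```

```text
clock: 2.55
eef_pos: [0.5275, 0.0774, 0.0257]
tcp_rot: [[-0.998, -0.066, 0.003], [-0.066, 0.998, 0.001], [-0.003, 0.0, -1.0]]
contact_force: [-1.4, 1.8, 5.1]
gripper_width: 0.0006
grip_force: 2.1
t 2.55 p [0.5275 0.0774 0.0257] yang 93.8 tilt [ 0.003  0.001 -1.   ] j6 -1.705 F [-1.4  1.8  5.1] M [0.5  0.19 0.03]
```

```bash
python3 -m jog '[{"dx":0,"dy":0,"dz":1,"rx":0,"ry":0,"rz":0,"fingers":0},{"dx":0,"dy":0,"dz":2,"rx":0,"ry":0,"rz":0,"fingers":0},{"dx":0,"dy":0,"dz":2,"rx":0,"ry":0,"rz":0,"fingers":0}]'; python3 st.py;python3 -m jog '[{"dx":0,"dy":0,"dz":1,"rx":0,"ry":0,"rz":0,"fingers":0},{"dx":0,"dy":0,"dz":1,"rx":0,"ry":0,"rz":0,"fingers":0}]'; python3 st.py
```

```text
clock: 2.85
eef_pos: [0.5277, 0.0775, 0.0251]
tcp_rot: [[-0.998, -0.066, 0.002], [-0.066, 0.998, 0.001], [-0.002, 0.001, -1.0]]
contact_force: [-5.2, 2.7, 14.6]
gripper_width: 0.0007
grip_force: 7.9
t 2.85 p [0.5277 0.0775 0.0251] yang 93.8 tilt [ 0.002  0.001 -1.   ] j6 -1.705 F [-5.2  2.7 14.6] M [0.66 1.06 0.05]
clock: 3.05
eef_pos: [0.5277, 0.0774, 0.0249]
tcp_rot: [[-0.998, -0.066, 0.002], [-0.066, 0.998, 0.001], [-0.002, 0.0, -1.0]]
contact_force: [-9.4, 2.5, 21.9]
gripper_width: 0.0004
grip_force: 11.2
t 3.05 p [0.5277 0.0774 0.0249] yang 93.8 tilt [ 0.002  0.001 -1.   ] j6 -1.705 F [-9.4  2.5 21.9] M [0.61 1.61 0.02]
```

On the bump stop: the force jumps and the height stays at 24.9 mm. I'll hold it there and check with the top camera.

```bash
python3 -m jog '[{"dx":0,"dy":0,"dz":0,"rx":0,"ry":0,"rz":0,"fingers":0},{"dx":0,"dy":0,"dz":0,"rx":0,"ry":0,"rz":0,"fingers":0},{"dx":0,"dy":0,"dz":0,"rx":0,"ry":0,"rz":0,"fingers":0},{"dx":0,"dy":0,"dz":0,"rx":0,"ry":0,"rz":0,"fingers":0},{"dx":0,"dy":0,"dz":0,"rx":0,"ry":0,"rz":0,"fingers":0},{"dx":0,"dy":0,"dz":0,"rx":0,"ry":0,"rz":0,"fingers":0},{"dx":0,"dy":0,"dz":0,"rx":0,"ry":0,"rz":0,"fingers":0},{"dx":0,"dy":0,"dz":0,"rx":0,"ry":0,"rz":0,"fingers":0},{"dx":0,"dy":0,"dz":0,"rx":0,"ry":0,"rz":0,"fingers":0},{"dx":0,"dy":0,"dz":0,"rx":0,"ry":0,"rz":0,"fingers":0},{"dx":0,"dy":0,"dz":0,"rx":0,"ry":0,"rz":0,"fingers":0},{"dx":0,"dy":0,"dz":0,"rx":0,"ry":0,"rz":0,"fingers":0}]'
python3 -m jog '[{"dx":0,"dy":0,"dz":0,"rx":0,"ry":0,"rz":0,"fingers":0},{"dx":0,"dy":0,"dz":0,"rx":0,"ry":0,"rz":0,"fingers":0},{"dx":0,"dy":0,"dz":0,"rx":0,"ry":0,"rz":0,"fingers":0},{"dx":0,"dy":0,"dz":0,"rx":0,"ry":0,"rz":0,"fingers":0},{"dx":0,"dy":0,"dz":0,"rx":0,"ry":0,"rz":0,"fingers":0},{"dx":0,"dy":0,"dz":0,"rx":0,"ry":0,"rz":0,"fingers":0},{"dx":0,"dy":0,"dz":0,"rx":0,"ry":0,"rz":0,"fingers":0},{"dx":0,"dy":0,"dz":0,"rx":0,"ry":0,"rz":0,"fingers":0}]'
python3 - <<'E'
from bench import ctrl
import cv2,pickle,numpy as np
a=ctrl.snapshot("top");b=ctrl.snapshot("scene");pickle.dump((a,b),open("p.pkl","wb"))
f=lambda i,u,v,w,h:cv2.resize(i["image"][v:v+h,u:u+w,::-1],(400,400),interpolation=cv2.INTER_CUBIC)
cv2.imwrite("pics/c.png",np.hstack([f(a,190,110,110,110),f(b,190,140,100,100)]))
E
```

```text
clock: 4.25
eef_pos: [0.5277, 0.0775, 0.025]
tcp_rot: [[-0.998, -0.066, 0.002], [-0.066, 0.998, 0.001], [-0.002, 0.0, -1.0]]
contact_force: [-9.1, 3.0, 22.0]
gripper_width: 0.0005
grip_force: 11.1
clock: 5.05
eef_pos: [0.5278, 0.0774, 0.025]
tcp_rot: [[-0.998, -0.066, 0.002], [-0.066, 0.998, 0.001], [-0.002, 0.0, -1.0]]
contact_force: [-8.5, 2.4, 20.4]
gripper_width: 0.0004
grip_force: 11.1
```

View pics/c.png

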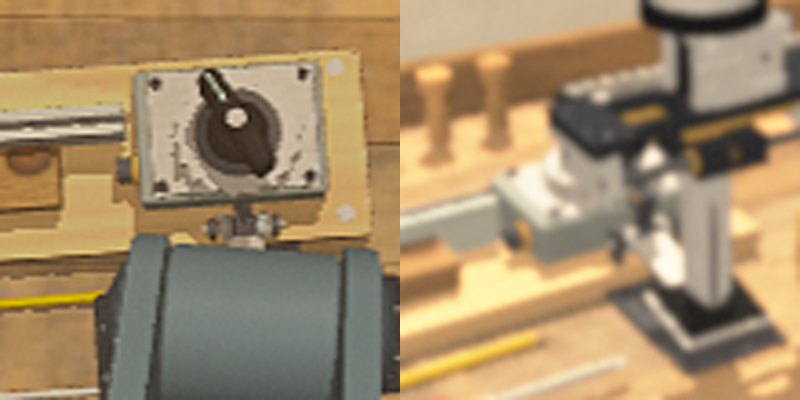

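The top crop shows the rod drawn in and the white wing end at (207,75), about 31° counterclockwise of world x, so the knob is home. I'll release the treadle.

```bash
python3 - <<'E'
import pickle
from h import *
for nm,s in(("start",pickle.load(open("s.pkl","rb"))["top"]),("now",pickle.load(open("p.pkl","rb"))[0])):
    g=s["image"].max(2);k=blob(g<60,235,128,275,158);print(nm,k[0],k[2])
E
python3 -m jog '[{"dx":0,"dy":0,"dz":-5,"rx":0,"ry":0,"rz":0,"fingers":0},{"dx":0,"dy":0,"dz":-12,"rx":0,"ry":0,"rz":0,"fingers":0},{"dx":0,"dy":0,"dz":-22,"rx":0,"ry":0,"rz":0,"fingers":0},{"dx":0,"dy":0,"dz":-40,"rx":0,"ry":0,"rz":0,"fingers":0},{"dx":0,"dy":0,"dz":-85,"rx":0,"ry":0,"rz":0,"fingers":0},{"dx":0,"dy":0,"dz":-130,"rx":0,"ry":0,"rz":0,"fingers":0},{"dx":0,"dy":0,"dz":-160,"rx":0,"ry":0,"rz":-0.1,"fingers":0},{"dx":0,"dy":0,"dz":-160,"rx":0,"ry":0,"rz":-0.2,"fingers":0}]'
python3 st.py .666 .0858 .18
```

```text
start [256.50285714 144.86857143] ((256.0, 145.00001525878906), (15.55634880065918, 31.11269760131836), 45.0)
now [256.10638298 153.04255319] ((255.1215362548828, 152.07232666015625), (19.35903549194336, 6.046232223510742), 19.44003677368164)
clock: 5.95
eef_pos: [0.5292, 0.0765, 0.1874]
tcp_rot: [[-0.964, -0.267, 0.01], [-0.267, 0.964, -0.001], [-0.009, -0.004, -1.0]]
contact_force: [0.2, 0.2, -0.5]
gripper_width: 0.0005
grip_force: 0.0
t 5.95 p [0.5292 0.0765 0.1874] yang 105.5 tilt [ 0.01  -0.001 -1.   ] j6 -1.909 F [ 0.2  0.2 -0.5] M [0.06 0.   0.01]
move mm [-134.2  -27.5    8.8]
```

```bash
python3 -m jog '[{"dx":-40,"dy":-8,"dz":0,"rx":0,"ry":0,"rz":-0.1,"fingers":0.6},{"dx":-80,"dy":-16,"dz":0,"rx":0,"ry":0,"rz":-0.2,"fingers":0.6},{"dx":-120,"dy":-24,"dz":0,"rx":0,"ry":0,"rz":-0.32,"fingers":0.6},{"dx":-134,"dy":-27,"dz":0,"rx":0,"ry":0,"rz":-0.32,"fingers":0.6},{"dx":-134,"dy":-27,"dz":0,"rx":0,"ry":0,"rz":-0.32,"fingers":0.6},{"dx":-134,"dy":-27,"dz":0,"rx":0,"ry":0,"rz":-0.32,"fingers":0.6}]'
python3 st.py .666 .0857 .074; python3 wr.py w2
python3 - <<'E'
import pickle
from h import *
s=pickle.load(open("w2.pkl","rb"));M=s["camera_from_world"]
t=np.radians(33.7);e=np.array([np.cos(t),np.sin(t),0])*.036;c=np.array([.666,.0857,.111])
for p in(c,c+e,c-e):
    q=M@np.append(p,1);print((s["cx"]+s["fx"]*q[0]/-q[2])*1.5,(s["cy"]-s["fy"]*q[1]/-q[2])*1.5)
E
```

```text
clock: 6.55
eef_pos: [0.6618, 0.086, 0.1811]
tcp_rot: [[-0.833, -0.553, -0.001], [-0.553, 0.833, -0.0], [0.001, 0.0, -1.0]]
contact_force: [-1.2, 0.7, -0.9]
gripper_width: 0.0451
grip_force: 0.0
t 6.55 p [0.6618 0.086  0.1811] yang 123.6 tilt [-0.001 -0.    -1.   ] j6 -2.197 F [-1.2  0.7 -0.9] M [ 0.05  0.06 -0.03]
move mm [ -3.4  -2.6 107. ]
375.13102710596456 297.90369566992956
375.493009680818 360.9693050783986
374.7444956934366 230.5611195901756
```

View pics/w2.png

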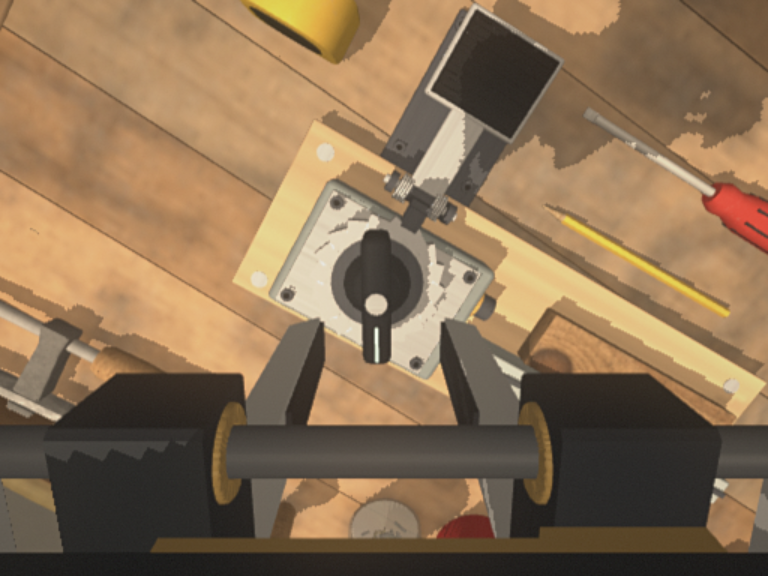

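The wrist view shows the wing centred at (376,297) with ends at rows 229 and 362. That agrees with the prediction (375,298; 231 to 361), the fingers are square to it, and the treadle is up. Descending to the wing.

```bash
python3 -m jog '[{"dx":-2,"dy":-1,"dz":45,"rx":0,"ry":0,"rz":0,"fingers":0.5},{"dx":-2,"dy":-1,"dz":80,"rx":0,"ry":0,"rz":0,"fingers":0.5},{"dx":-2,"dy":-1,"dz":102,"rx":0,"ry":0,"rz":0,"fingers":0.5},{"dx":-2,"dy":-1,"dz":102,"rx":0,"ry":0,"rz":0,"fingers":0.5},{"dx":-2,"dy":-1,"dz":102,"rx":0,"ry":0,"rz":0,"fingers":0.5}]'
python3 st.py .666 .0857 .074
```

```text
clock: 7.1
eef_pos: [0.6644, 0.0864, 0.0803]
tcp_rot: [[-0.833, -0.553, 0.0], [-0.553, 0.833, -0.0], [-0.0, -0.0, -1.0]]
contact_force: [0.7, 0.5, 0.2]
gripper_width: 0.047
grip_force: 0.0
t 7.1 p [0.6644 0.0864 0.0803] yang 123.6 tilt [ 0. -0. -1.] j6 -2.196 F [0.7 0.5 0.2] M [ 0.04 -0.   -0.04]
move mm [-0.9 -1.5  6.3]
```

```bash
python3 -m jog '[{"dx":-1,"dy":-1,"dz":5,"rx":0,"ry":0,"rz":0,"fingers":0.5},{"dx":-1,"dy":-1,"dz":5,"rx":0,"ry":0,"rz":0,"fingers":0},{"dx":-1,"dy":-1,"dz":5,"rx":0,"ry":0,"rz":0,"fingers":0},{"dx":-1,"dy":-1,"dz":5,"rx":0,"ry":0,"rz":0,"fingers":0},{"dx":-1,"dy":-1,"dz":5,"rx":0,"ry":0,"rz":0,"fingers":0},{"dx":-1,"dy":-1,"dz":5,"rx":0,"ry":0,"rz":0,"fingers":0},{"dx":-1,"dy":-1,"dz":5,"rx":0,"ry":0,"rz":0,"fingers":0},{"dx":-1,"dy":-1,"dz":5,"rx":0,"ry":0,"rz":0,"fingers":0}]' 30
python3 st.py .666 .0857 .074
```

```text
clock: 7.9
eef_pos: [0.6671, 0.0857, 0.0754]
tcp_rot: [[-0.833, -0.553, 0.002], [-0.553, 0.833, -0.001], [-0.001, -0.002, -1.0]]
contact_force: [1.6, -2.6, 4.6]
gripper_width: 0.0279
grip_force: 25.9
t 7.9 p [0.6671 0.0857 0.0754] yang 123.6 tilt [ 0.002 -0.001 -1.   ] j6 -2.197 F [ 1.6 -2.6  4.6] M [-0.61 -0.33 -0.02]
move mm [0.9 0.6 1.4]
```

```bash
python3 -m jog '[{"dx":0,"dy":0,"dz":0,"rx":0,"ry":0,"rz":0,"fingers":0},{"dx":0,"dy":0,"dz":0,"rx":0,"ry":0,"rz":0,"fingers":0}]'
python3 st.py .666 .0857 .074; python3 wr.py w3
```

```text
clock: 8.1
eef_pos: [0.667, 0.0857, 0.0754]
tcp_rot: [[-0.833, -0.553, 0.002], [-0.553, 0.833, -0.001], [-0.001, -0.002, -1.0]]
contact_force: [1.7, -3.9, 4.7]
gripper_width: 0.0283
grip_force: 26.1
t 8.1 p [0.667  0.0857 0.0754] yang 123.6 tilt [ 0.002 -0.001 -1.   ] j6 -2.197 F [ 1.7 -3.9  4.7] M [-0.66 -0.39 -0.  ]
move mm [0.9 0.6 1.4]
```

View pics/w3.png

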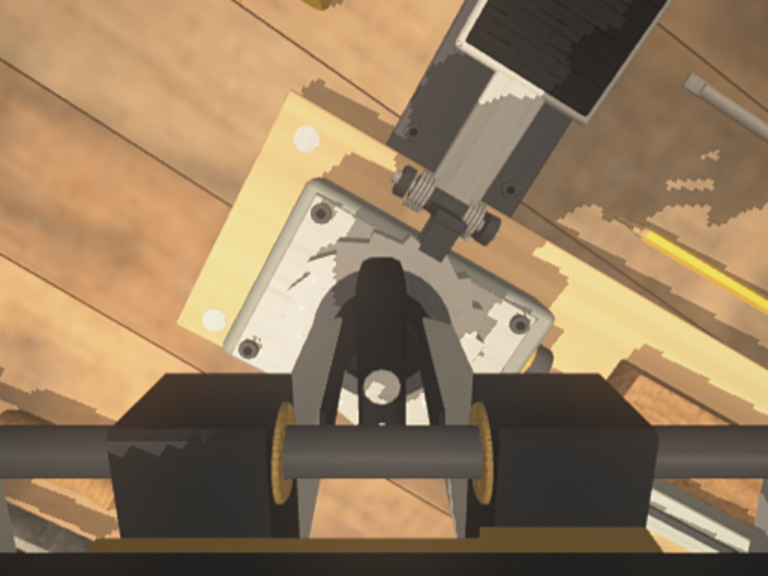

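The picture shows the fingertips stopped on the round collar below the wing, near (345,310) and (420,310), which explains the 28 mm opening instead of 16. I'll open a little, rise 8 mm and grip again.

```bash
python3 -m jog '[{"dx":0,"dy":0,"dz":0,"rx":0,"ry":0,"rz":0,"fingers":0.45},{"dx":0,"dy":0,"dz":0,"rx":0,"ry":0,"rz":0,"fingers":0.45},{"dx":0,"dy":0,"dz":-4,"rx":0,"ry":0,"rz":0,"fingers":0.45},{"dx":0,"dy":0,"dz":-8,"rx":0,"ry":0,"rz":0,"fingers":0.45},{"dx":0,"dy":0,"dz":-8,"rx":0,"ry":0,"rz":0,"fingers":0},{"dx":0,"dy":0,"dz":-8,"rx":0,"ry":0,"rz":0,"fingers":0},{"dx":0,"dy":0,"dz":-8,"rx":0,"ry":0,"rz":0,"fingers":0},{"dx":0,"dy":0,"dz":-8,"rx":0,"ry":0,"rz":0,"fingers":0},{"dx":0,"dy":0,"dz":-8,"rx":0,"ry":0,"rz":0,"fingers":0},{"dx":0,"dy":0,"dz":-8,"rx":0,"ry":0,"rz":0,"fingers":0},{"dx":0,"dy":0,"dz":-8,"rx":0,"ry":0,"rz":0,"fingers":0}]' 30
python3 st.py .666 .0857 .082
```

```text
clock: 9.25
eef_pos: [0.6666, 0.0854, 0.0823]
tcp_rot: [[-0.833, -0.553, 0.001], [-0.553, 0.833, -0.001], [-0.0, -0.001, -1.0]]
contact_force: [4.1, -3.8, -3.7]
gripper_width: 0.0155
grip_force: 30.0
t 9.25 p [0.6666 0.0854 0.0823] yang 123.6 tilt [ 0.001 -0.001 -1.   ] j6 -2.197 F [ 4.1 -3.8 -3.7] M [-0.62 -0.45  0.09]
move mm [0.3 0.6 0.3]
```

Now it grips the wing at 15.5 mm. Turning to the first click.

```bash
python3 -m jog '[{"dx":0,"dy":-0.6,"dz":0,"rx":0,"ry":0,"rz":0.05,"fingers":0},{"dx":0,"dy":-0.6,"dz":0,"rx":0,"ry":0,"rz":0.1,"fingers":0},{"dx":0,"dy":-0.6,"dz":0,"rx":0,"ry":0,"rz":0.15,"fingers":0},{"dx":0,"dy":-0.6,"dz":0,"rx":0,"ry":0,"rz":0.2,"fingers":0},{"dx":0,"dy":-0.6,"dz":0,"rx":0,"ry":0,"rz":0.25,"fingers":0}]' 38; python3 st.py; python3 -m jog '[{"dx":0,"dy":0,"dz":0,"rx":0,"ry":0,"rz":0.05,"fingers":0},{"dx":0,"dy":0,"dz":0,"rx":0,"ry":0,"rz":0.1,"fingers":0},{"dx":0,"dy":0,"dz":0,"rx":0,"ry":0,"rz":0.1,"fingers":0},{"dx":0,"dy":0,"dz":0,"rx":0,"ry":0,"rz":0.1,"fingers":0}]'; python3 st.py .666 .0857 .082
```

```text
clock: 9.75
eef_pos: [0.6663, 0.0859, 0.0823]
tcp_rot: [[-0.945, -0.328, -0.0], [-0.328, 0.945, 0.0], [0.0, 0.0, -1.0]]
contact_force: [1.0, -0.7, -0.8]
gripper_width: 0.0157
grip_force: 38.0
t 9.75 p [0.6663 0.0859 0.0823] yang 109.2 tilt [-0.  0. -1.] j6 -1.946 F [ 1.  -0.7 -0.8] M [-0.17 -0.22  0.03]
clock: 10.15
eef_pos: [0.6662, 0.0861, 0.0823]
tcp_rot: [[-0.972, -0.235, -0.001], [-0.235, 0.972, 0.001], [0.0, 0.001, -1.0]]
contact_force: [-0.1, 0.2, -1.6]
gripper_width: 0.0159
grip_force: 38.0
t 10.15 p [0.6662 0.0861 0.0823] yang 103.6 tilt [-0.001  0.001 -1.   ] j6 -1.849 F [-0.1  0.2 -1.6] M [ 0.05 -0.17  0.07]
move mm [ 0.3 -0.3  0.3]
```

```bash
python3 -m jog '[{"dx":0,"dy":0,"dz":0,"rx":0,"ry":0,"rz":0.05,"fingers":0},{"dx":0,"dy":0,"dz":0,"rx":0,"ry":0,"rz":0.1,"fingers":0}]'>/dev/null; python3 st.py;  python3 -m jog '[{"dx":0,"dy":0,"dz":0,"rx":0,"ry":0,"rz":0.05,"fingers":0},{"dx":0,"dy":0,"dz":0,"rx":0,"ry":0,"rz":0.1,"fingers":0}]'>/dev/null; python3 st.py; python3 -m jog '[{"dx":0,"dy":0,"dz":0,"rx":0,"ry":0,"rz":0.05,"fingers":0},{"dx":0,"dy":0,"dz":0,"rx":0,"ry":0,"rz":0.05,"fingers":0}]' >/dev/null; python3 st.py; python3 -m jog '[{"dx":0,"dy":0,"dz":0,"rx":0,"ry":0,"rz":0.05,"fingers":0},{"dx":0,"dy":0,"dz":0,"rx":0,"ry":0,"rz":0.1,"fingers":0},{"dx":0,"dy":0,"dz":0,"rx":0,"ry":0,"rz":0.1,"fingers":0},{"dx":0,"dy":0,"dz":0,"rx":0,"ry":0,"rz":0.1,"fingers":0}]'; python3 st.py .666 .0857 .082
```

```text
t 10.35 p [0.6662 0.0862 0.0823] yang 97.8 tilt [-0.001  0.001 -1.   ] j6 -1.747 F [ 1.   1.  -1.2] M [ 0.23 -0.16  0.35]
t 10.55 p [0.6662 0.0865 0.0823] yang 92.1 tilt [-0.001  0.001 -1.   ] j6 -1.647 F [-0.7  3.4 -1.3] M [0.71 0.17 0.19]
t 10.75 p [0.6662 0.0867 0.0823] yang 89.2 tilt [-0.001  0.002 -1.   ] j6 -1.598 F [ 0.5  4.2 -2. ] M [ 0.42 -0.19 -0.13]
clock: 11.15
eef_pos: [0.6662, 0.0869, 0.0823]
tcp_rot: [[-0.994, 0.111, -0.001], [0.111, 0.994, 0.002], [0.001, 0.002, -1.0]]
contact_force: [1.1, 5.7, -1.5]
gripper_width: 0.0157
grip_force: 38.0
t 11.15 p [0.6662 0.0869 0.0823] yang 83.6 tilt [-0.001  0.002 -1.   ] j6 -1.5 F [ 1.1  5.7 -1.5] M [ 0.85 -0.14  0.08]
move mm [ 0.1 -1.2  0.3]
```

The torque rises to 0.35, reverses and settles near zero at click two, so the ratchet is clearly felt. On to click three.

```bash
python3 -m jog '[{"dx":0,"dy":0.5,"dz":0,"rx":0,"ry":0,"rz":0.05,"fingers":0},{"dx":0,"dy":0.5,"dz":0,"rx":0,"ry":0,"rz":0.1,"fingers":0}]'>/dev/null; python3 st.py;  python3 -m jog '[{"dx":0,"dy":0,"dz":0,"rx":0,"ry":0,"rz":0.05,"fingers":0},{"dx":0,"dy":0,"dz":0,"rx":0,"ry":0,"rz":0.1,"fingers":0}]'>/dev/null; python3 st.py; python3 -m jog '[{"dx":0,"dy":0,"dz":0,"rx":0,"ry":0,"rz":0.05,"fingers":0},{"dx":0,"dy":0,"dz":0,"rx":0,"ry":0,"rz":0.05,"fingers":0}]' >/dev/null; python3 st.py; python3 -m jog '[{"dx":0,"dy":0,"dz":0,"rx":0,"ry":0,"rz":0.05,"fingers":0},{"dx":0,"dy":0,"dz":0,"rx":0,"ry":0,"rz":0.1,"fingers":0},{"dx":0,"dy":0,"dz":0,"rx":0,"ry":0,"rz":0.1,"fingers":0},{"dx":0,"dy":0,"dz":0,"rx":0,"ry":0,"rz":0.1,"fingers":0},{"dx":0,"dy":0,"dz":0,"rx":0,"ry":0,"rz":0.1,"fingers":0}]'; python3 st.py .666 .0857 .082
python3 - <<'E'
from bench import ctrl
import cv2,pickle,numpy as np
a=ctrl.snapshot("top");b=ctrl.snapshot("scene");pickle.dump((a,b),open("q.pkl","wb"))
f=lambda i,u,v,w,h:cv2.resize(i["image"][v:v+h,u:u+w,::-1],(400,400),interpolation=cv2.INTER_CUBIC)
cv2.imwrite("pics/d.png",np.hstack([f(a,150,110,150,150),f(b,190,140,100,100)]))
E
python3 wr.py w4
```

```text
t 11.35 p [0.6663 0.087  0.0823] yang 77.8 tilt [-0.001  0.001 -1.   ] j6 -1.398 F [ 0.1  4.4 -1. ] M [ 0.82 -0.13  0.36]
t 11.55 p [0.6663 0.0873 0.0823] yang 72.1 tilt [-0.     0.002 -1.   ] j6 -1.298 F [ 0.9  5.9 -2. ] M [ 1.1  -0.18  0.36]
t 11.75 p [0.6664 0.0875 0.0823] yang 69.2 tilt [-0.     0.002 -1.   ] j6 -1.248 F [ 0.9  6.5 -1.1] M [ 0.87 -0.22 -0.05]
clock: 12.25
eef_pos: [0.6664, 0.0876, 0.0823]
tcp_rot: [[-0.895, 0.445, 0.0], [0.445, 0.895, 0.002], [0.001, 0.002, -1.0]]
contact_force: [1.4, 5.8, -1.8]
gripper_width: 0.0158
grip_force: 38.0
t 12.25 p [0.6664 0.0876 0.0823] yang 63.6 tilt [ 0.     0.002 -1.   ] j6 -1.149 F [ 1.4  5.8 -1.8] M [ 1.03 -0.24  0.09]
move mm [-0.5 -1.9  0.3]
```

View pics/w4.png

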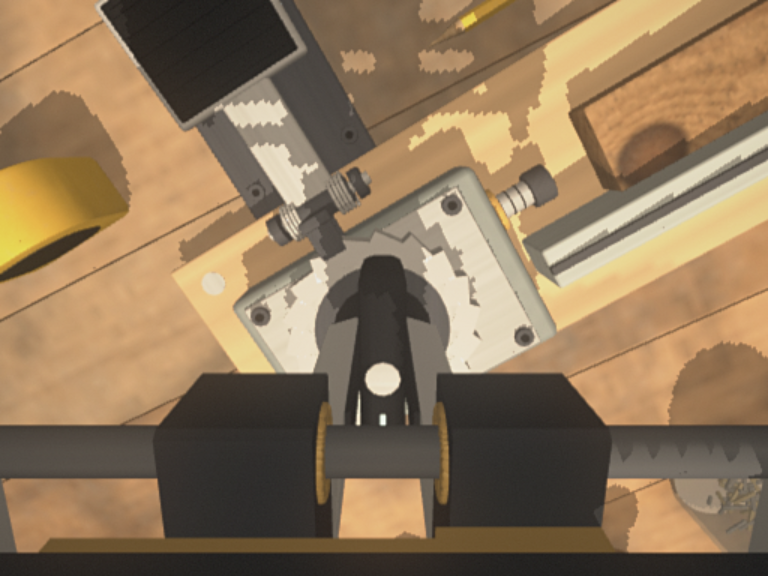

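View pics/d.png

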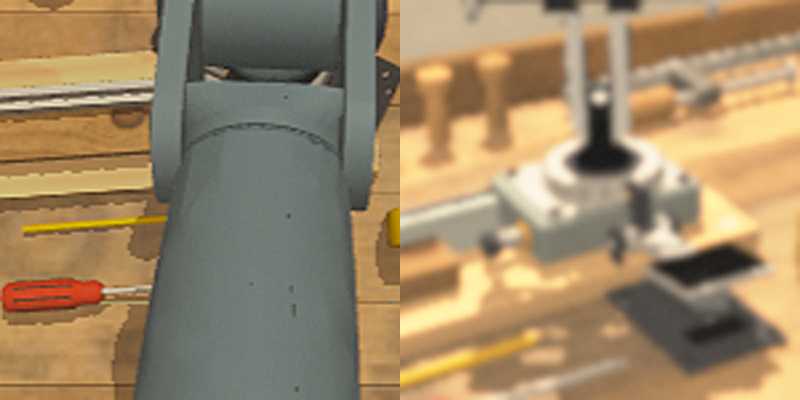

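The wrist view shows the wing held between the pads, the rod out with its ring marks near (520,195), and the board untouched. The scene view shows the treadle up, and the tool has turned exactly 60.0° from home with little torque left. I'm handing the job in.

```bash
python3 -c "
from bench import ctrl
print(ctrl.finish_job())"
```

```text
the job is handed in; nothing more can be done
None
```

I pressed the treadle to its bump stop until the rod was home, let it up, then turned the knob clockwise to the third click (60°) and handed the job in at about 12 s still gripping it. The board and the other things were not touched. No pass or fail came back.

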